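# Open the tablet bottle in the bench brace

### The arm

A 7-joint arm with a two-finger parallel gripper is mounted at the origin on the work surface. World frame = base frame: x ahead of the robot, y to its left, z up, the work surface at z = 0. Lengths are in m, angles in rad, forces in N, time in s.
With the tool pointing down it reaches from about 0.425 to 0.95 m from the base axis. Payload 16.7 kg.
Tool frame: the origin (TCP) lies at the very end of the fingers, on their centre line; the grasp point (between the pads) lies 19 mm behind it; z points along the fingers, y is the line along which they close (so a half turn about z gives the same grasp; the last joint's range is limited). The gripper opens to 94 mm and grips with 3 to 60 N. Pads are 16 mm wide; open, the fingers measure 119 mm over their backs; the gripper's body (75 mm by 177 mm) begins 78 mm behind the grasp point.
Start: joints at [1.135, 0.426, 0.074, 1.606, -0.034, 1.111, -0.067], TCP at [0.191, -0.647, 0.205] pointing down, gripper open.
Joint ranges: [-2.85, 2.85], [-0.5, 2.14], [-1.23, 1.37], [0.21, 2.46], [-1.02, 4.16], [0.16, 2.05], [-2.73, 2.73]. Speed limits (rad/s): [1.89, 1.89, 2.39, 2.39, 3.01, 3.01, 3.01].

### API

Orientations are given as a unit quaternion [w, x, y, z].
In Python, from rig import env gives the robot as it stands. The module is installed in compiled form; this text tells all that it offers.
- The arm moves only by the tool carry_out, never from a script. Its argument "increments" is a list that holds one entry, the list of rows, each a list of 7 numbers: the turn, a rotation vector about the tool's x, y, z in rad, then the shift along the tool's x, y, z in cm, then the closure in counts, from 0 (fully open) to 255 (shut). A call has 1 to 10 rows; each row shifts and turns the commanded pose from where the row before left it, along the tool's axes as they then stand; what a row does not reach is not made up. A row lasts 1/10 s, in which the tool goes at most 50 mm and 8.59 degrees, less where a joint would pass 70% of its speed; a pose out of reach is approached as far as the arm can. A call with a gripper value outside its range is refused whole. The fingers move at their own pace and stop on an object; "force" is the grip in N (left out, the last holds). Time passes only in rows, so rows that do not move let the fingers close. It gives the time, the measured TCP pose, the force, the opening and the grip force at its end, in the units of the state.
- env.get_obs(): the state, without advancing time (a new reading comes with each control period).
- env.snapshot(name): name is "side" or "top"; returns a dict with "frame" (420x560x3 uint8, blue, green, red), "camera_matrix" (3x3 intrinsics, pixels), "extrinsics" (4x4, takes a point from camera to world coordinates). Camera axes: x right, y down, z forward; pixel columns grow to the right and rows downward; lengths in m; the calibration is good to about 2 mm. A picture is of the moment at which its call begins. There is no depth.
- env.sign_off(): hands the job in; it is judged then, once.
The state is a dict: "time": time; "qpos": joint angles; "qd": joint speeds; "effort": joint torques, N m; "tcp_pos": TCP position; "eef_rot": TCP orientation; "contact_force": force on the tool from outside, world axes, zero at the start; "wrist_torque": the same for the moment, N m; "opening": opening from 0.0 (shut) to 1.0 (fully open); "grasp_force": force on a finger pad.
Only numpy, scipy, OpenCV 4.12 (cv2) and the standard library are available. Lean on these libraries where they do the work, as an engineer would, in place of code of your own. Each camera call takes 0.05 s, during which the arm holds its last target. There are 200 camera calls.

### The job

Stand the large capped tablet bottle in the bottle brace and push it down past the sprung jaw until its foot is fully home and the jaw has snapped in over the foot. With the brace keeping the bottle from turning, unscrew the tight cap (anticlockwise seen from above) until its threads come free, lift it straight off, and finish while still holding the cap level in the gripper just above the open mouth, a few centimetres at most. The bottle stays seated in the brace, and the vial, the counting tray and the handset are left alone.

Things in the scene. Friction and masses are not known exactly. Their poses are not given: they have to be found in the camera images.
- bottle_mid (a point): Large white tablet bottle, loose, about 250 g, 97 mm tall to the rim (108 over the cap): square foot 58 x 58 mm, 14 tall; square body 46 x 46 up to 78 mm; round neck 30 mm across. Point on its axis 50 mm above its underside; z up, x and y square to its sides. Any of the four sides may face any side of the brace. Unbraced, it turns with the cap.
- bottle_mouth (a point): Centre of the bottle's rim, 97 mm above its underside, axes as the bottle's. Below it three inclined ramps on the neck hold three lugs inside the cap. A springy sealing disc in the mouth pushes the cap up with about 15 N, which makes it tight (a few tenths of a N m to turn); with the cap off it stands up to 6 mm above the rim.
- cap_mid (a point): Round ribbed white cap, 48 mm diameter, 22 tall, 30 g; point on its axis half-way up. The bottle can be lifted by it. It unscrews anticlockwise from above, climbing 1.7 mm per rad. Its x axis stands 0.18 to 0.35 rad anticlockwise from the bottle's at the start; it is free to lift off from 1.26 to 1.8 rad (so turn it by about 1.2 to 1.35 rad); hard stop at 1.85.
- brace_seat (a point): Aluminium bottle brace, fixed, base 120 x 100 x 10 mm. Point: centre of the pocket floor, 10 mm above the counter, where the middle of the bottle's underside belongs; z up. Pocket 61 mm square inside, sides along x and y. Cheeks at +y, -y, -x are 35 mm tall, flaring outward above 24 mm; at +x a 9 mm sill with the jaw above it, and two ears 68 mm tall holding the hinge 38 mm out.
- jaw (a joint): Sprung steel jaw of the brace, 26 mm wide, hinged at its top 61 mm above the pocket floor, sloping down and inward. 0 rad = closed on its stop, tip 4.5 mm in over a seated foot; grows as the tip is pushed outward, 0.07 to 0.14 rad while the foot passes. Passing it takes about 5 to 10 N of downward push; it then snaps back to 0 by itself.
- jaw_tip (a point): Lower inner edge of the sprung jaw, mid-width, about 18 mm above the pocket floor when closed.
- vial: Bystander: small round amber vial with a white cap, 32 mm diameter, 65 mm tall, standing loose. Origin at the centre of its underside.
- tray: Bystander: empty grey counting tray 120 x 90 mm, 18 mm tall, loose on the counter. Origin at the centre of its underside.
- handset: Bystander: black telephone handset lying flat, 50 x 140 mm, 22 mm tall. Origin at the centre of its underside.
Mind the look-alikes: they are no part of the job. Of the things like the part that bears cap_mid, leave any that is green; of the rest the smaller one is meant. Of the things that look like the part that bears bottle_mid, take the one that is farthest to the robot's left at the start.

How it is judged:
On the way, in this order (a step that is already met when the one before it is completed fails the run):
1. the bottle, still capped, is fully down in the brace with the jaw closed over its foot (horizontal distance between bottle_mid and brace_seat below 0.005 m and z of bottle_mid in the frame of brace_seat between 0.046 and 0.053 m and angle between bottle_mid's own z axis and vertical below 0.08 rad and value of joint jaw below 0.05 rad and z of cap_mid in the frame of bottle_mid below 0.051 m), for 0.3 s.
2. the cap is off, clear above the mouth, while the bottle stays seated (horizontal distance between bottle_mid and brace_seat below 0.005 m and z of bottle_mid in the frame of brace_seat between 0.046 and 0.053 m and angle between bottle_mid's own z axis and vertical below 0.08 rad and value of joint jaw below 0.05 rad and z of cap_mid in the frame of bottle_mid above 0.06 m), for 0.2 s.
At the end, for the whole second after the job is handed in: Bottle home in the brace (centred 5 mm, depth -4/+3 mm, tilt under 0.08 rad), jaw closed within 0.05 rad; cap gripped in the fingers, still, tilt under 0.25 rad, touching neither bottle nor brace, within 25 mm of the bottle axis, underside 2 to 57 mm above the mouth rim (all of step 2 and z of cap_mid in the frame of bottle_mid below 0.115 m and horizontal distance between cap_mid and bottle_mid below 0.025 m and angle between cap_mid's own z axis and vertical below 0.25 rad and contact force between cap and the fingers above 2 N and contact force between cap and bottle below 0.1 N and contact force between cap and brace below 0.1 N and linear speed of cap below 0.03 m/s); the arm keeps its last pose, push and grip.
It fails at once if the vial is disturbed (moved over 20 mm) (distance of vial from where it was at the start of the episode above 0.02 m).
It fails at once if the tray is disturbed (moved over 20 mm) (distance of tray from where it was at the start of the episode above 0.02 m).
It fails at once if the handset is disturbed (moved over 20 mm) (distance of handset from where it was at the start of the episode above 0.02 m).
It also fails if it takes over 45 s, if anything falls off the work surface, if the arm or the gripper's body presses on something with over 40 N, if the wrist force passes 120 N, or if a joint passes its speed limit or range.

## Working session

There is one attempt and no reset: what is moved stays moved. The work goes in short steps, Python scripts to look and compute and a tool call to move; the robot and the scene stay as the last step left them, time stands still between calls to the robot, and variables do not carry over. Pictures are saved under pics/ and viewed, at most 10 in all, crops included, and the job is handed in when it is done.

Besides the shell and the picture viewer there is one more tool, called after "Request:" as a command line: name --argument value ..., lists and objects as JSON in quotes. carry_out: Moves the arm, as the interface text tells. Its arguments: {"type":"object","properties":{"increments":{"type":"array"},"force":{"type":"number"}},"required":["increments"]}

```bash
mkdir -p pics; cat > h.py <<'E'
import numpy as np,cv2,json
from rig import env
def snap(name,fn):
    s=env.snapshot(name); cv2.imwrite('pics/'+fn+'.png',s['frame'])
    np.savez('pics/'+fn+'.npz',K=s['camera_matrix'],T=s['extrinsics']); return s
def load(fn):
    d=np.load('pics/'+fn+'.npz'); return d['K'],d['T']
def ray(fn,u,v):
    K,T=load(fn); d=T[:3,:3]@np.linalg.solve(K,[u,v,1.]); return T[:3,3],d
def atz(fn,u,v,z):
    o,d=ray(fn,u,v); return (o+d*(z-o[2])/d[2]).round(4)
def proj(fn,p):
    K,T=load(fn); c=T[:3,:3].T@(np.array(p)-T[:3,3]); q=K@c; return (q[:2]/q[2]).round(1)
def crop(fn,x0,y0,x1,y1,out,k):
    im=cv2.imread('pics/'+fn+'.png')[y0:y1,x0:x1]; cv2.imwrite('pics/'+out+'.png',cv2.resize(im,None,fx=k,fy=k,interpolation=cv2.INTER_CUBIC))
E
python3 - <<'E'
from h import *
o=env.get_obs(); print({k:np.round(v,3) for k,v in o.items()})
for n in('top','side'):
    s=snap(n,n+'0'); print(n,s['camera_matrix'].round(1).tolist(),s['extrinsics'].round(3).tolist())
E
```

```text
{'time': np.float64(0.0), 'qpos': array([ 1.134,  0.427,  0.074,  1.607, -0.034,  1.111, -0.067]), 'qd': array([ 0.001, -0.   , -0.   ,  0.001,  0.001, -0.   ,  0.001]), 'effort': array([-1.0000e-03, -9.3580e+01,  3.6660e+00, -4.5419e+01, -4.9000e-02,
        2.0000e-02,  0.0000e+00]), 'tcp_pos': array([ 0.191, -0.647,  0.205]), 'eef_rot': array([-0.001,  0.99 ,  0.143, -0.   ]), 'contact_force': array([0.346, 0.153, 0.059]), 'wrist_torque': array([ 0.014,  0.004, -0.014]), 'grasp_force': np.float64(0.0), 'opening': np.float64(0.998)}
top [[469.8, 0.0, 277.7], [0.0, 469.8, 208.7], [0.0, 0.0, 1.0]] [[0.018, -0.987, 0.159, 0.332], [-1.0, -0.021, -0.017, -0.05], [0.021, -0.158, -0.987, 1.272], [0.0, 0.0, 0.0, 1.0]]
side [[439.0, 0.0, 275.0], [0.0, 439.0, 211.7], [0.0, 0.0, 1.0]] [[-0.955, -0.189, 0.227, 0.279], [-0.295, 0.59, -0.752, 0.697], [0.008, -0.785, -0.619, 0.738], [0.0, 0.0, 0.0, 1.0]]
```

View pics/top0.png

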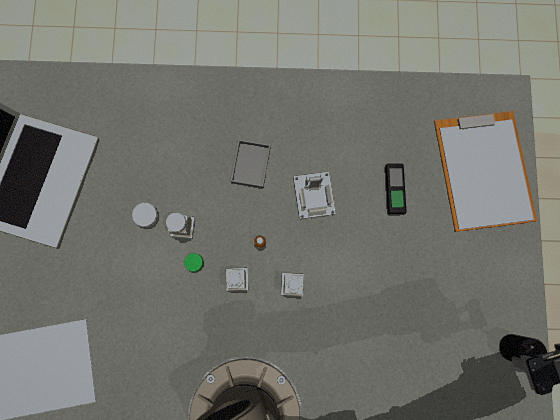

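View pics/side0.png

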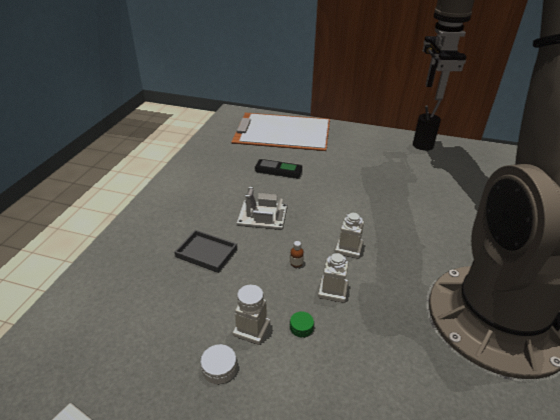

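The target bottle, capped and farthest left, is at top (178,224) / side (251,310). The brace is at top (314,196), with the vial, tray and handset around it. A large loose cap and a green one are look-alikes. I'll enlarge the bottle and the brace.

```bash
python3 - <<'E'
from h import *
a=cv2.imread('pics/top0.png');b=cv2.imread('pics/side0.png')
def z(i,x,y,w,h): return cv2.resize(i[y:y+h,x:x+w],(400,300),interpolation=cv2.INTER_CUBIC)
cv2.imwrite('pics/m1.png',np.vstack([np.hstack([z(a,150,198,64,48),z(a,282,166,64,48)]),np.hstack([z(b,210,280,88,66),z(b,222,178,88,66)])]))
E
```

```text
(no output)
```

View pics/m1.png

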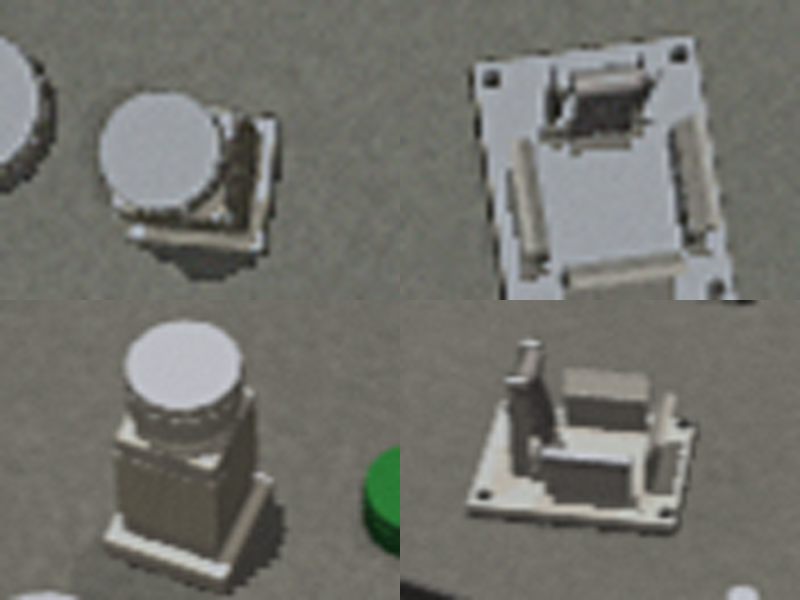

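```bash
python3 - <<'E'
from h import *
a=cv2.imread('pics/top0.png');b=cv2.imread('pics/side0.png')
def z(i,x,y,w,h,k=8): return cv2.resize(i[y:y+h,x:x+w],(w*k,h*k),interpolation=cv2.INTER_CUBIC)
cv2.imwrite('pics/m2.png',np.hstack([z(a,288,166,50,60),z(b,234,182,50,60)]))
# bottle from pixels in m1
print('cap top',atz('top0',150+160/6.25,198+150/6.25,.108),atz('side0',210+184/4.545,280+64/4.545,.108))
for x,y in((130,233),(262,238),(272,118)): print('foot top',atz('top0',150+x/6.25,198+y/6.25,.014))
for x,y in((108,530),(222,574),(270,480)): print('foot side',atz('side0',210+x/4.545,280+(y-300)/4.545,.014))
E
```

```text
cap top [0.4796 0.1831 0.108 ] [0.4799 0.1841 0.108 ]
foot top [0.4555 0.2128 0.014 ]
foot top [0.4545 0.1564 0.014 ]
foot top [0.5064 0.1545 0.014 ]
foot side [0.5097 0.2065 0.014 ]
foot side [0.455 0.213 0.014]
foot side [0.4505 0.1597 0.014 ]
```

View pics/m2.png

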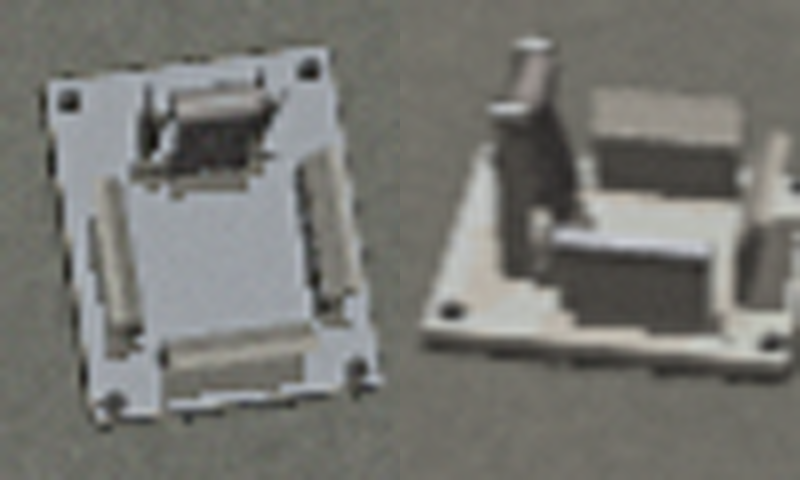

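The picture shows the brace base corners, left half, at (48,85), (325,48), (380,380), (100,420). The jaw and ears are on the far (+x) side.

```bash
python3 - <<'E'
from h import *
f=lambda x,y,z:atz('top0',288+x/8,166+y/8,z)
g=lambda x,y,z:atz('side0',234+(x-400)/8,182+y/8,z)
C=np.array([f(48,85,.01),f(325,48,.01),f(380,380,.01),f(100,420,.01)])
H=np.array([f(69,101,.01),f(308,69,.01),f(357,369,.01),f(115,402,.01)])
for P in(C,H):
    x=(P[0]+P[1]-P[2]-P[3])/2;y=(P[0]+P[3]-P[1]-P[2])/2
    print(P.mean(0),np.linalg.norm(x),np.linalg.norm(y),np.arctan2(x[1],x[0]),np.arctan2(-y[0],y[1]))
    c,yaw=P.mean(0)[:2],np.arctan2(x[1]-y[0],x[0]+y[1])
R=np.array([[np.cos(yaw),np.sin(yaw)],[-np.sin(yaw),np.cos(yaw)]])
L=lambda p:(R@(p[:2]-c)).round(4)
print('yaw',yaw,'local: Lcheek top in',L(f(113,175,.045)),L(f(140,322,.045)),'out',L(f(93,180,.045)))
print('Rcheek top in',L(f(300,165,.045)),L(f(325,300,.045)),'out',L(f(338,148,.045)))
print('rear cheek in',L(f(165,345,.045)),L(f(315,327,.045)),'out',L(f(165,368,.045)))
print('sill',L(f(140,182,.019)),L(f(258,168,.019)),'ears',L(f(148,85,.078)),L(f(262,72,.078)))
print('side base',[L(g(*p,.01)) for p in((423,327),(790,362),(490,150))])
print('side +y cheek top',L(g(553,235,.045)),L(g(713,248,.045)),'-y',L(g(595,135,.045)),L(g(745,140,.045)))
E
```

```text
[ 0.574375 -0.17245   0.01    ] 0.11729903026027108 0.09665900113284846 0.1626959843650988 0.16157696031286953
[ 0.573575 -0.1721    0.01    ] 0.10561094876952852 0.0833439409915322 0.16071221835187016 0.15844200215456558
yaw 0.15971087483373936 local: Lcheek top in [0.0184 0.0342] [-0.032   0.0327] out [0.0176 0.041 ]
Rcheek top in [ 0.0132 -0.0283] [-0.0332 -0.0293] out [ 0.0171 -0.0418]
rear cheek in [-0.0408  0.0257] [-0.0416 -0.0246] out [-0.0484  0.0268]
sill [0.0197 0.0228] [ 0.019  -0.0179] ears [0.04   0.0217] [ 0.0392 -0.0157]
side base [array([0.0612, 0.051 ]), array([-0.0586,  0.0507]), array([ 0.0582, -0.0462])]
side +y cheek top [0.0195 0.0409] [-0.0319  0.0399] -y [ 0.0153 -0.0138] [-0.0342 -0.0186]
```

```bash
python3 - <<'E'
from h import *
f=lambda x,y,z:atz('top0',288+x/8,166+y/8,z)
g=lambda x,y,z:atz('side0',234+(x-400)/8,182+y/8,z)
yaw=.160;c=np.array([.574,-.1722])
R=np.array([[np.cos(yaw),np.sin(yaw)],[-np.sin(yaw),np.cos(yaw)]])
L=lambda p:(R@(p[:2]-c)).round(4)
print('jaw tip z.028',L(f(205,186,.028)),'jaw top',L(f(172,95,.071)),L(f(265,90,.071)))
print('Rcheek bottom in z.01',L(f(300,165,.01)),L(f(325,300,.01)),'Rout z.045',L(f(338,148,.045)),L(f(360,285,.045)))
print('Lcheek out z.01',L(f(93,180,.01)),L(f(115,325,.01)))
print('side: -y cheek in bottom',L(g(597,185,.01)),L(g(740,195,.01)),'kink',L(g(597,140,.034)),L(g(740,142,.034)),'top out',L(g(595,92,.045)),L(g(745,100,.045)))
print('ears top side',L(g(533,42,.078)),L(g(508,108,.078)))
# overlay of model: seat at local (-.007,0)
im=cv2.imread('pics/top0.png');im2=cv2.imread('pics/side0.png')
out=[]
for fn,x0,y0 in(('top0',288,166),('side0',234,182)):
    i=cv2.imread('pics/'+fn+'.png')[y0:y0+60,x0:x0+50];i=cv2.resize(i,None,fx=8,fy=8,interpolation=cv2.INTER_CUBIC)
    for h,z,col in((.0305,.010,(0,0,255)),(.0305,.034,(0,255,0)),(.034,.045,(255,0,0))):
        q=[((proj(fn,[*(R.T@[-.007+a*h,b*h]+c),z])-[x0,y0]+.0)*8) for a,b in((1,1),(1,-1),(-1,-1),(-1,1))]
        cv2.polylines(i,[np.int32(q)],True,col,1)
    out.append(i)
cv2.imwrite('pics/ov.png',np.hstack(out))
E
```

```text
jaw tip z.028 [0.0132 0.0023] jaw top [0.0367 0.0138] [ 0.0342 -0.0167]
Rcheek bottom in z.01 [ 0.0194 -0.0334] [-0.0283 -0.0345] Rout z.045 [ 0.0167 -0.0416] [-0.0302 -0.0415]
Lcheek out z.01 [0.0239 0.0379] [-0.0269  0.0379]
side: -y cheek in bottom [ 0.0178 -0.0319] [-0.0312 -0.0338] kink [ 0.0164 -0.0255] [-0.0311 -0.0316] top out [ 0.019  -0.0376] [-0.0315 -0.0406]
ears top side [ 0.0355 -0.0171] [0.0367 0.02  ]
```

View pics/ov.png

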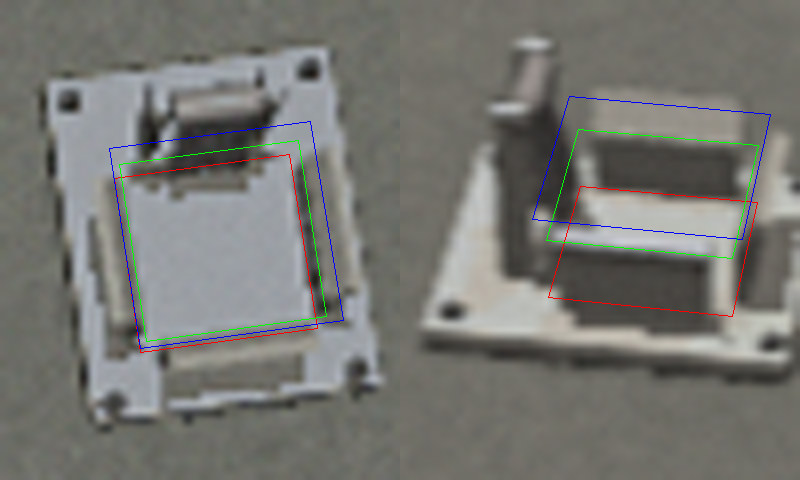

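Brace seat is at about (0.568, -0.1735) with yaw 0.16. The bottle is at about (0.480, 0.184) with yaw about -0.06. Moving now.

Request:
carry_out --increments '[[[0,0,0,3.95,-2.45,0,0],[0,0,0,3.95,-2.45,0,0],[0,0,0,3.95,-2.45,0,0],[0,0,0,3.95,-2.45,0,0],[0,0,0,3.95,-2.45,0,0],[0,0,0,3.95,-2.45,0,0],[0,0,0,3.95,-2.45,0,0],[0,0,0,3.95,-2.45,0,0],[0,0,0,3.95,-2.45,0,0],[0,0,0,3.95,-2.45,0,0]]]'

```text
time: 1.1
tcp_pos: [0.5013, -0.2991, 0.2054]
eef_rot: [-0.0, 0.99, 0.143, -0.0]
contact_force: [0.5, -1.0, -0.3]
opening: 0.999
grasp_force: 0.0
```

```bash
cat >> h.py <<'E'
def state():
    o=env.get_obs(); w,x,y,z=o['eef_rot']; psi=2*np.arctan2(y,x); psi=(psi+np.pi)%(2*np.pi)-np.pi
    print('t',round(float(o['time']),2),'tcp',o['tcp_pos'].round(4),'psi',round(float(psi),4),'tilt',np.round([w,z],4),'q',o['qpos'].round(2),'F',o['contact_force'].round(2),'T',o['wrist_torque'].round(2),'op',round(float(o['opening'])*94,1),'g',round(float(o['grasp_force']),1))
    return o,psi
def delta(x,y,z,yaw):
    o,p=state(); d=(np.array([x,y,z])-o['tcp_pos'])*100
    print('turn z',round(float(p-yaw),4),'shift cm',round(d[0]*np.cos(p)+d[1]*np.sin(p),2),round(d[0]*np.sin(p)-d[1]*np.cos(p),2),round(-d[2],2))
E
python3 -c "
from h import *
delta(.48,.184,.205,-.06)"
```

```text
t 1.1 tcp [ 0.5013 -0.2991  0.2054] psi 0.2866 tilt [-0.0001 -0.0001] q [ 0.54  0.28 -0.13  1.81  0.04  1.05 -0.9 ] F [ 0.53 -0.97 -0.33] T [-0.06 -0.01 -0.01] op 93.9 g 0.0
turn z 0.3466 shift cm 11.61 -46.94 0.04
```

Request:
carry_out --increments '[[[0,0,0,1.16,-4.69,0,0],[0,0,0,1.16,-4.69,0,0],[0,0,0,1.16,-4.69,0,0],[0,0,0,1.16,-4.69,0,0],[0,0,0,1.16,-4.69,0,0],[0,0,0,1.16,-4.69,0,0],[0,0,0,1.16,-4.69,0,0],[0,0,0,1.16,-4.69,0,0],[0,0,0,1.16,-4.69,0,0],[0,0,0,1.16,-4.69,0,0]]]'

```text
time: 2.1
tcp_pos: [0.4786, 0.1837, 0.2055]
eef_rot: [0.0, 0.99, 0.143, 0.0]
contact_force: [1.2, -0.1, -0.4]
opening: 1.002
grasp_force: 0.0
```

Request:
carry_out --increments '[[[0,0,0.12,0,0,0,0],[0,0,0.12,0,0,0,0],[0,0,0.107,0,0,1.5,0],[0,0,0,0,0,1.5,0]]]'

```text
time: 2.5
tcp_pos: [0.4791, 0.1821, 0.1752]
eef_rot: [-0.0, 0.999, -0.032, 0.0]
contact_force: [0.3, 0.0, -0.5]
opening: 0.999
grasp_force: 0.0
```

```bash
python3 - <<'E'
from h import *
delta(.48,.184,.043,-.06)
snap('top','t1');s=snap('side','s1')
a=cv2.imread('pics/t1.png');b=cv2.imread('pics/s1.png')
z=lambda i,x,y,w,h:cv2.resize(i[y:y+h,x:x+w],(400,400),interpolation=cv2.INTER_CUBIC)
cv2.imwrite('pics/m3.png',np.hstack([z(a,130,170,100,100),z(b,190,230,120,120)]))
E
```

```text
t 2.5 tcp [0.4791 0.1821 0.1752] psi -0.0643 tilt [-0.      0.0002] q [-0.12  0.22 -0.42  1.98  0.11  0.96 -2.23] F [ 0.3   0.04 -0.48] T [ 0.04 -0.04  0.  ] op 93.9 g 0.0
turn z -0.0043 shift cm 0.07 -0.2 13.22
```

View pics/m3.png

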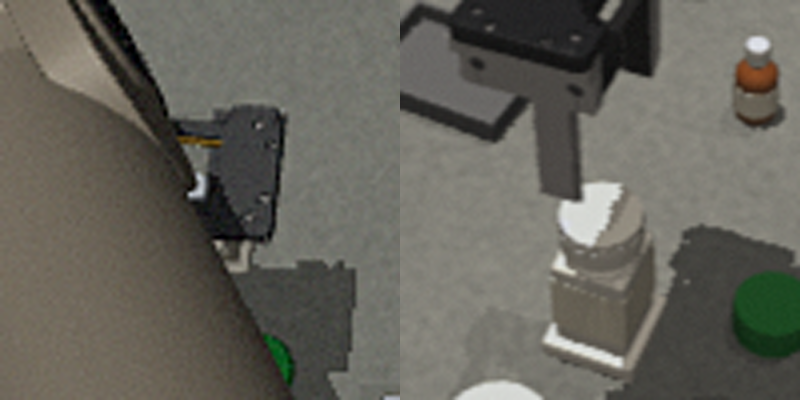

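The fingers straddle the cap cleanly in the right half: near finger at (560,150), cap at (602,225). Descending and gripping the body.

Request:
carry_out --increments '[[[0,0,0,0.07,-0.2,2.6,0],[0,0,0,0,0,2.65,0],[0,0,0,0,0,2.65,0],[0,0,0,0,0,2.65,0],[0,0,0,0,0,2.65,0],[0,0,0,0,0,0,0]]]'

```text
time: 3.2
tcp_pos: [0.4784, 0.1832, 0.0414]
eef_rot: [0.001, 1.0, -0.03, -0.002]
contact_force: [0.7, 1.2, -0.0]
opening: 1.003
grasp_force: 0.0
```

Request:
carry_out --increments '[[[0,0,0,0,0,0,255],[0,0,0,0,0,0,255],[0,0,0,0,0,0,255],[0,0,0,0,0,0,255],[0,0,0,0,0,0,255],[0,0,0,0,0,0,255],[0,0,0,0,0,0,255],[0,0,0,0,0,0,255]]]' --force 25

```text
time: 4.0
tcp_pos: [0.4801, 0.1837, 0.0437]
eef_rot: [0.0, 1.0, -0.03, 0.0]
contact_force: [-0.1, -3.2, 5.3]
opening: 0.509
grasp_force: 25.0
```

```bash
python3 - <<'E'
from h import *
delta(.568,-.1735,.19,.16)
E
```

```text
t 4.0 tcp [0.4801 0.1837 0.0437] psi -0.0606 tilt [0.0001 0.0001] q [-0.17  0.41 -0.38  2.08  0.23  0.7  -2.34] F [-0.12 -3.23  5.34] T [-0.5  0.1  0. ] op 47.9 g 25.0
turn z -0.2206 shift cm 10.94 35.12 -14.63
```

Request:
carry_out --increments '[[[0,0,0,0,0,-1,255],[0,0,0,0,0,-3,255],[0,0,0,0,0,-4,255],[0,0,0,0,0,-3.6,255],[0,0,-0.08,0,0,-3,255],[0,0,-0.14,0,0,0,255],[0,0,0,0,0,0,255]]]'

```text
time: 4.7
tcp_pos: [0.48, 0.184, 0.1905]
eef_rot: [-0.0, 0.997, 0.081, 0.001]
contact_force: [0.8, -0.8, -3.8]
opening: 0.512
grasp_force: 25.0
```

```bash
python3 - <<'E'
from h import *
delta(.568,-.1735,.19,.16)
s=snap('side','s2');b=cv2.imread('pics/s2.png')
cv2.imwrite('pics/m4.png',cv2.resize(b[150:330,170:350],(600,600),interpolation=cv2.INTER_CUBIC))
E
```

```text
t 4.7 tcp [0.48   0.184  0.1905] psi 0.1627 tilt [-0.0002  0.0007] q [-0.08  0.21 -0.47  1.96  0.11  1.   -2.01] F [ 0.77 -0.81 -3.79] T [-0.03 -0.   -0.  ] op 48.1 g 25.0
turn z 0.0027 shift cm 2.9 36.71 0.05
```

View pics/m4.png

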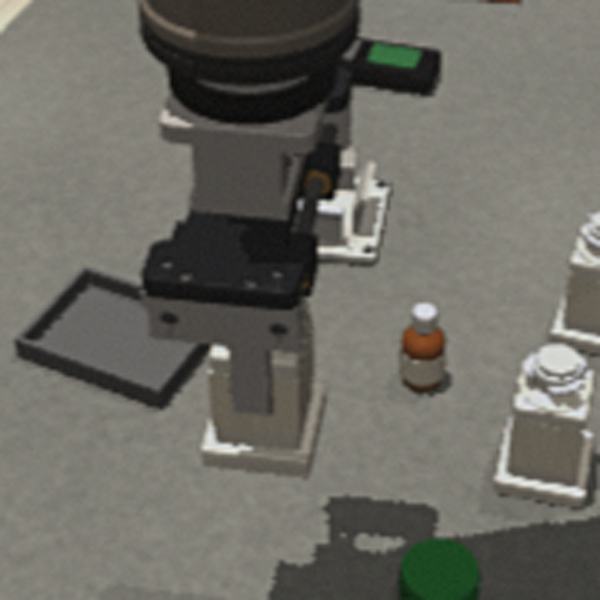

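The bottle hangs upright in the grip. Foot top corners are at (205,445), (307,458) and (325,383) in the crop.

```bash
python3 - <<'E'
from h import *
P=[atz('side0',170+x*.3,150+y*.3,.161) for x,y in((206,447),(306,460),(325,385))]
print(P)
a,b,c=P
print('len',np.linalg.norm(b-a),np.linalg.norm(c-b),'yaw',np.arctan2(-(a-b)[1],-(a-b)[0])*1,np.arctan2((b-c)[0]*-1,(b-c)[1]),'ctr',(a+c)/2)
E
```

```text
[array([0.5019, 0.2156, 0.161 ]), array([0.4489, 0.2083, 0.161 ]), array([0.4563, 0.1533, 0.161 ])]
len 0.05350037383046963 0.055495585410012586 yaw -3.004718025695345 0.1337422914385692 ctr [0.4791  0.18445 0.161  ]
```

Request:
carry_out --increments '[[[0,0,0,0.3,3.7,0,255],[0,0,0,0.3,4.1,0,255],[0,0,0,0.3,4.1,0,255],[0,0,0,0.3,4.1,0,255],[0,0,0,0.3,4.1,0,255],[0,0,0,0.3,4.1,0,255],[0,0,0,0.3,4.1,0,255],[0,0,0,0.3,4.1,0,255],[0,0,0,0.3,3.1,0,255],[0,0,0,0.2,1.2,0,255]]]'

```text
time: 5.75
tcp_pos: [0.5663, -0.1772, 0.1882]
eef_rot: [0.0, 0.997, 0.076, -0.001]
contact_force: [0.9, -0.3, -4.3]
opening: 0.509
grasp_force: 25.0
```

Request:
carry_out --increments '[[[0,0,0,0,0,2,255],[0,0,0,0,0,3,255],[0,0,0,0,0,2,255],[0,0,0,0,0,0,255],[0,0,0,0,0,0,255]]]'

```text
time: 6.25
tcp_pos: [0.5668, -0.1732, 0.1195]
eef_rot: [-0.0, 0.997, 0.079, -0.001]
contact_force: [1.4, 0.7, -3.7]
opening: 0.507
grasp_force: 25.0
```

```bash
python3 - <<'E'
from h import *
delta(.568,-.1735,.12,.16)
snap('top','t3');s=snap('side','s3');b=cv2.imread('pics/s3.png');a=cv2.imread('pics/t3.png')
z=lambda i,x,y,w,h:cv2.resize(i[y:y+h,x:x+w],(400,480),interpolation=cv2.INTER_CUBIC)
cv2.imwrite('pics/m5.png',np.hstack([z(a,280,160,65,78),z(b,220,160,75,90)]))
E
```

```text
t 6.25 tcp [ 0.5668 -0.1732  0.1195] psi 0.1585 tilt [-0.0004 -0.0005] q [ 0.37  0.4  -0.23  1.86  0.11  0.9  -1.32] F [ 1.37  0.7  -3.74] T [ 0.05 -0.07 -0.04] op 47.6 g 25.0
turn z -0.0015 shift cm 0.11 0.05 -0.05
```

View pics/m5.png

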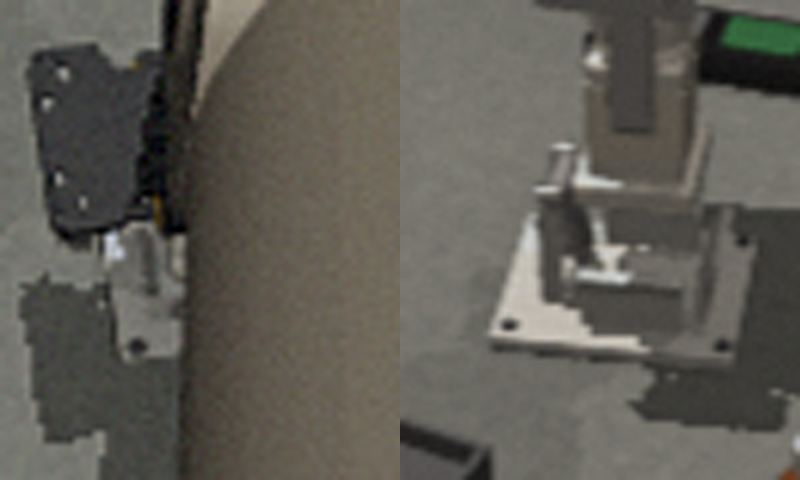

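The bottle hangs square over the brace: its foot at right-half (580–705,190), with the ears just to the left. Lowering in steps.

Request:
carry_out --increments '[[[0,0,0,0.1,0,1.5,255],[0,0,0,0,0,1.5,255],[0,0,0,0,0,0.8,255],[0,0,0,0,0,0.4,255],[0,0,0,0,0,0.0,255]]]'

```text
time: 6.85
tcp_pos: [0.569, -0.1734, 0.0776]
eef_rot: [0.0, 0.997, 0.08, 0.001]
contact_force: [0.2, 1.3, 2.8]
opening: 0.508
grasp_force: 25.0
```

```bash
python3 - <<'E'
from h import *
delta(.568,-.1735,.0537,.16)
E
```

```text
t 6.85 tcp [ 0.569  -0.1734  0.0776] psi 0.1599 tilt [0.     0.0008] q [ 0.37  0.45 -0.22  1.89  0.13  0.82 -1.34] F [0.18 1.32 2.84] T [0.34 0.07 0.05] op 47.8 g 25.0
turn z -0.0001 shift cm -0.1 -0.01 2.39
```

Request:
carry_out --increments '[[[0,0,0,0,0,0.3,255],[0,0,0,0,0,0.3,255],[0,0,0,0,0,0,255]]]' --force 40

```text
time: 7.15
tcp_pos: [0.5692, -0.1738, 0.0719]
eef_rot: [0.0, 0.997, 0.08, 0.001]
contact_force: [5.5, -1.3, 2.9]
opening: 0.507
grasp_force: 40.0
```

```bash
python3 -c "
from h import *
state()"
```

```text
t 7.15 tcp [ 0.5692 -0.1738  0.0719] psi 0.1597 tilt [0.0003 0.0012] q [ 0.36  0.46 -0.22  1.89  0.14  0.81 -1.34] F [ 5.51 -1.29  2.94] T [-0.31 -1.29 -0.01] op 47.6 g 40.0
```

Request:
carry_out --increments '[[[0,0,0,0.15,0,0,255],[0,0,0,0,0,0.3,255],[0,0,0,0,0,0.3,255],[0,0,0,0,0,0,255]]]'

```text
time: 7.55
tcp_pos: [0.5692, -0.1733, 0.065]
eef_rot: [-0.0, 0.997, 0.08, -0.0]
contact_force: [4.7, -1.1, 0.3]
opening: 0.506
grasp_force: 40.0
```

```bash
python3 -c "
from h import *
state()"
```

```text
t 7.55 tcp [ 0.5692 -0.1733  0.065 ] psi 0.1597 tilt [-0.0002 -0.0002] q [ 0.36  0.47 -0.22  1.89  0.14  0.8  -1.34] F [ 4.67 -1.05  0.34] T [-0.18 -0.85 -0.02] op 47.6 g 40.0
```

Request:
carry_out --increments '[[[0,0,0,0.2,0,0,255],[0,0,0,0,0,0.3,255],[0,0,0,0,0,0.3,255],[0,0,0,0,0,0,255]]]'

```text
time: 7.95
tcp_pos: [0.5709, -0.1728, 0.0587]
eef_rot: [-0.0, 0.997, 0.08, -0.001]
contact_force: [2.2, 0.5, -4.1]
opening: 0.507
grasp_force: 40.0
```

```bash
python3 -c "
from h import *
state()"
```

```text
t 7.95 tcp [ 0.5709 -0.1728  0.0587] psi 0.1599 tilt [-0.0003 -0.0005] q [ 0.36  0.48 -0.22  1.89  0.14  0.79 -1.35] F [ 2.21  0.47 -4.13] T [ 0.03 -0.47 -0.03] op 47.7 g 40.0
```

Request:
carry_out --increments '[[[0,0,0,0,0,0.25,255],[0,0,0,0,0,0.25,255],[0,0,0,0,0,0.1,255],[0,0,0,0,0,0,255]]]'

```text
time: 8.35
tcp_pos: [0.5716, -0.1728, 0.0543]
eef_rot: [-0.0, 0.997, 0.08, 0.0]
contact_force: [-4.9, 3.4, 19.1]
opening: 0.508
grasp_force: 40.0
```

```bash
python3 -c "
from h import *
state()"
```

```text
t 8.35 tcp [ 0.5716 -0.1728  0.0543] psi 0.16 tilt [-0.      0.0002] q [ 0.36  0.48 -0.22  1.9   0.14  0.78 -1.35] F [-4.92  3.42 19.14] T [ 0.65  0.91 -0.01] op 47.8 g 40.0
```

Request:
carry_out --increments '[[[0,0,0,0,0,0.15,255],[0,0,0,0,0,0.1,255],[0,0,0,0,0,0,255]]]'

```text
time: 8.65
tcp_pos: [0.5725, -0.1727, 0.0534]
eef_rot: [0.0, 0.997, 0.08, 0.001]
contact_force: [-9.9, 4.1, 37.7]
opening: 0.507
grasp_force: 40.0
```

```bash
python3 - <<'E'
from h import *
state()
s=snap('side','s4');b=cv2.imread('pics/s4.png')
cv2.imwrite('pics/m6.png',cv2.resize(b[160:250,220:310],(600,600),interpolation=cv2.INTER_CUBIC))
E
```

```text
t 8.65 tcp [ 0.5725 -0.1727  0.0534] psi 0.16 tilt [0.0003 0.0012] q [ 0.36  0.48 -0.22  1.9   0.14  0.77 -1.35] F [-9.88  4.06 37.65] T [1.12 1.93 0.02] op 47.6 g 40.0
```

View pics/m6.png

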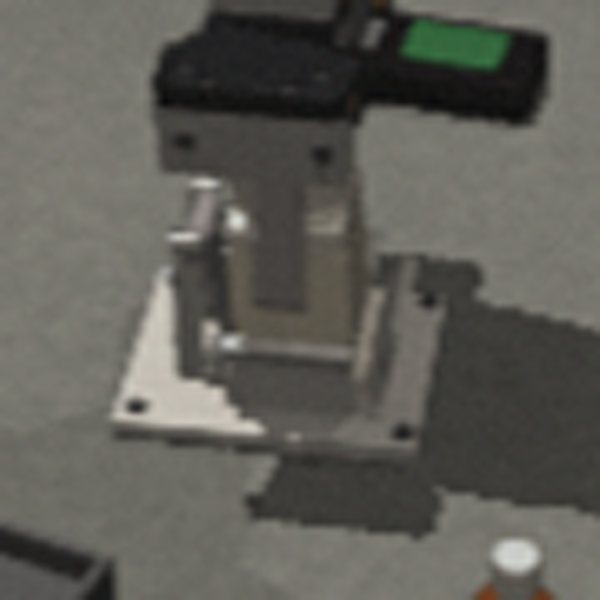

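The bottle sits in the pocket with the near cheek covering its foot (edge at (290,350)), and contact is stiff. I'll pull up gently to check that the jaw has caught.

Request:
carry_out --increments '[[[0,0,0,-0.15,0,-0.3,255],[0,0,0,0,0,-0.3,255],[0,0,0,0,0,-0.4,255],[0,0,0,0,0,0,255]]]'

```text
time: 9.1
tcp_pos: [0.5695, -0.1729, 0.06]
eef_rot: [-0.0, 0.997, 0.08, -0.0]
contact_force: [6.6, 1.2, -16.0]
opening: 0.507
grasp_force: 40.0
```

Request:
carry_out --increments '[[[0,0,0,0,0,-0.2,255],[0,0,0,0,0,0,255]]]'

```text
time: 9.3
tcp_pos: [0.5688, -0.1727, 0.0607]
eef_rot: [-0.001, 0.997, 0.08, -0.001]
contact_force: [9.8, 0.2, -32.0]
opening: 0.509
grasp_force: 40.0
```

```bash
python3 -c "
from h import *
state()"
```

```text
t 9.3 tcp [ 0.5688 -0.1727  0.0607] psi 0.1602 tilt [-0.0008 -0.0013] q [ 0.36  0.47 -0.22  1.9   0.14  0.79 -1.35] F [  9.81   0.2  -32.02] T [-0.06 -2.08 -0.08] op 47.9 g 40.0
```

The jaw holds it: 32 N against the pull. Now I'll push it back home, release and rise to cap height.

Request:
carry_out --increments '[[[0,0,0,0.1,0,0.4,255],[0,0,0,0,0,0.4,255],[0,0,0,0,0,0.1,255],[0,0,0,0,0,0,255],[0,0,0,0,0,0,255]]]'

```text
time: 9.8
tcp_pos: [0.5712, -0.1732, 0.0552]
eef_rot: [0.0, 0.997, 0.08, 0.0]
contact_force: [-6.9, 2.5, 17.7]
opening: 0.507
grasp_force: 40.0
```

```bash
python3 -c "
from h import *
state()"
```

```text
t 9.8 tcp [ 0.5712 -0.1732  0.0552] psi 0.1597 tilt [0.0002 0.0003] q [ 0.36  0.48 -0.22  1.9   0.14  0.78 -1.35] F [-6.91  2.45 17.72] T [0.57 1.29 0.04] op 47.7 g 40.0
```

Request:
carry_out --increments '[[[0,0,0,0,0,0,0],[0,0,0,0,0,0,0],[0,0,0,0,0,0,0],[0,0,0,0,0,0,0],[0,0,0,0,0,0,0],[0,0,0,0,0,0,0]]]'

```text
time: 10.4
tcp_pos: [0.5709, -0.1731, 0.0539]
eef_rot: [-0.0, 0.997, 0.08, -0.0]
contact_force: [0.8, -0.3, 0.3]
opening: 0.975
grasp_force: 0.0
```

```bash
python3 -c "
from h import *
delta(.569,-.173,.0935,.16)"
```

```text
t 10.4 tcp [ 0.5709 -0.1731  0.0539] psi 0.1597 tilt [-0. -0.] q [ 0.36  0.48 -0.22  1.9   0.14  0.78 -1.35] F [ 0.79 -0.29  0.34] T [-0.01 -0.03  0.01] op 91.6 g 0.0
turn z -0.0003 shift cm -0.18 -0.04 -3.96
```

Request:
carry_out --increments '[[[0,0,0,-0.08,0,-1.2,0],[0,0,0,0,0,-1.5,0],[0,0,0,0,0,-1.0,0],[0,0,0,0,0,0,0],[0,0,0,0,0,0,255],[0,0,0,0,0,0,255],[0,0,0,0,0,0,255],[0,0,0,0,0,0,255],[0,0,0,0,0,0,255],[0,0,0,0,0,0,255]]]' --force 50

```text
time: 11.4
tcp_pos: [0.5701, -0.1732, 0.0908]
eef_rot: [-0.0, 0.997, 0.08, -0.0]
contact_force: [0.4, 0.3, 0.7]
opening: 0.522
grasp_force: 0.4
```

Request:
carry_out --increments '[[[0,0,0,0,0,0,255],[0,0,0,0,0,0,255],[0,0,0,0,0,0,255]]]'

```text
time: 11.7
tcp_pos: [0.57, -0.1732, 0.0909]
eef_rot: [-0.0, 0.997, 0.08, -0.0]
contact_force: [0.5, 1.4, -1.3]
opening: 0.509
grasp_force: 50.0
```

```bash
python3 -c "
from h import *
state()"
```

```text
t 11.7 tcp [ 0.57   -0.1732  0.0909] psi 0.1599 tilt [-0.0001 -0.0001] q [ 0.37  0.43 -0.23  1.88  0.13  0.85 -1.34] F [ 0.51  1.36 -1.28] T [ 0.22 -0.   -0.02] op 47.9 g 50.0
```

Request:
carry_out --increments '[[[0,0,-0.08,0,0,-0.014,255],[0,0,-0.08,0,0,-0.014,255],[0,0,-0.08,0,0,-0.014,255],[0,0,-0.08,0,0,-0.014,255],[0,0,0,0,0,0,255]]]'

```text
time: 12.2
tcp_pos: [0.5701, -0.1733, 0.0914]
eef_rot: [-0.0, 0.971, 0.238, 0.0]
contact_force: [1.1, 0.6, -3.4]
opening: 0.507
grasp_force: 50.0
```

```bash
python3 -c "
from h import *
state()"
```

```text
t 12.2 tcp [ 0.5701 -0.1733  0.0914] psi 0.4811 tilt [-0.0001  0.    ] q [ 0.42  0.44 -0.3   1.87  0.17  0.85 -1.05] F [ 1.09  0.58 -3.4 ] T [ 0.12 -0.27 -0.01] op 47.7 g 50.0
```

Request:
carry_out --increments '[[[0,0,-0.1,0,0,-0.017,255],[0,0,-0.1,0,0,-0.017,255],[0,0,-0.1,0,0,-0.017,255],[0,0,-0.1,0,0,-0.017,255]]]'

```text
time: 12.6
tcp_pos: [0.5703, -0.1733, 0.0922]
eef_rot: [0.0, 0.905, 0.426, 0.0]
contact_force: [1.5, 0.9, -4.1]
opening: 0.505
grasp_force: 50.0
```

```bash
python3 -c "
from h import *
o,_=state();print(o['effort'])"
```

```text
t 12.6 tcp [ 0.5703 -0.1733  0.0922] psi 0.8809 tilt [0.     0.0002] q [ 0.49  0.45 -0.39  1.87  0.22  0.87 -0.69] F [ 1.47  0.91 -4.12] T [ 0.09 -0.42 -0.05] op 47.5 g 50.0
[ -1.86532684 -89.01979923  -4.2049706  -37.87327051  -0.25316731
   0.47599448  -2.82018855]
```

Request:
carry_out --increments '[[[0,0,-0.1,0,0,-0.017,255],[0,0,-0.1,0,0,-0.017,255],[0,0,-0.1,0,0,-0.017,255],[0,0,-0.1,0,0,-0.017,255],[0,0,-0.1,0,0,-0.017,255],[0,0,-0.05,0,0,-0.01,255],[0,0,0,0,0,0,255]]]'

```text
time: 13.3
tcp_pos: [0.5704, -0.1731, 0.0933]
eef_rot: [0.0, 0.756, 0.655, 0.0]
contact_force: [0.3, 2.9, 1.1]
opening: 0.505
grasp_force: 50.0
```

```bash
python3 -c "
from h import *
o,_=state();print(o['effort'])"
```

```text
t 13.3 tcp [ 0.5704 -0.1731  0.0933] psi 1.4284 tilt [0.     0.0003] q [ 0.59  0.47 -0.51  1.86  0.29  0.89 -0.2 ] F [0.27 2.94 1.14] T [ 0.53 -0.2  -0.01] op 47.5 g 50.0
[  1.69419073 -86.04156017  -7.811535   -37.33884215   0.75315591
   0.29735106   1.58095166]
```

Request:
carry_out --increments '[[[0,0,0,0,0,-0.2,255],[0,0,0,0,0,-0.2,255],[0,0,0,0,0,0,255]]]'

```text
time: 13.6
tcp_pos: [0.5701, -0.1733, 0.0975]
eef_rot: [0.0, 0.756, 0.655, -0.0]
contact_force: [-1.0, 1.2, 1.1]
opening: 0.507
grasp_force: 50.0
```

```bash
python3 -c "
from h import *
o,_=state()"
```

```text
t 13.6 tcp [ 0.5701 -0.1733  0.0975] psi 1.4284 tilt [ 0.0001 -0.    ] q [ 0.59  0.46 -0.51  1.86  0.28  0.89 -0.2 ] F [-1.04  1.22  1.09] T [0.28 0.14 0.07] op 47.7 g 50.0
```

Request:
carry_out --increments '[[[0,0,0,0,0,-0.5,255],[0,0,0,0,0,-0.8,255],[0,0,0,0,0,-0.8,255],[0,0,0,0,0,-0.8,255],[0,0,0,0,0,-0.6,255],[0,0,0,0,0,0,255],[0,0,0,0,0,0,255],[0,0,0,0,0,0,255],[0,0,0,0,0,0,255],[0,0,0,0,0,0,255]]]'

```text
time: 14.6
tcp_pos: [0.57, -0.1733, 0.1319]
eef_rot: [-0.0, 0.755, 0.656, -0.0]
contact_force: [0.2, 0.5, 0.5]
opening: 0.507
grasp_force: 50.0
```

```bash
python3 - <<'E'
from h import *
state()
s=snap('side','s5');snap('top','t5');b=cv2.imread('pics/s5.png')
cv2.imwrite('pics/m7.png',cv2.resize(b[140:260,190:350],(800,600),interpolation=cv2.INTER_CUBIC))
E
```

```text
t 14.6 tcp [ 0.57   -0.1733  0.1319] psi 1.4298 tilt [-0.0002 -0.0001] q [ 0.6   0.42 -0.53  1.83  0.25  0.96 -0.18] F [0.16 0.53 0.51] T [-0.04 -0.05 -0.03] op 47.7 g 50.0
```

View pics/m7.png

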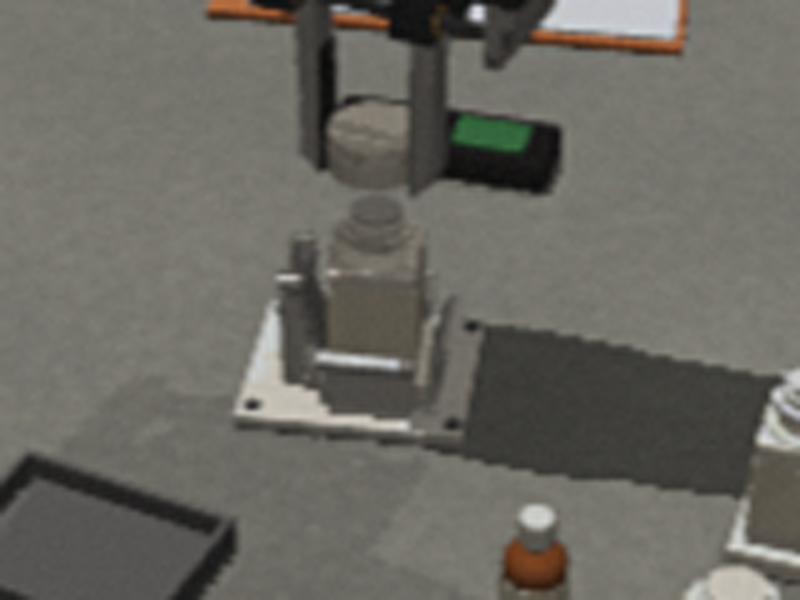

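The cap is level in the fingers at (370,145), above the open mouth at (377,212), and the bottle is seated in the brace. The gap is about 3 cm and nothing is touching. Handing in.

```bash
python3 -c "
from rig import env
print(env.sign_off())"
```

```text
the job is handed in; nothing more can be done
None
```

I handed the job in at 14.6 s: the bottle is seated and locked under the jaw, and the unscrewed cap is held level about 3 cm above the mouth. The hand-in returned no verdict.

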